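Hold the drying bin's gate ajar on its stay

ROBOT

A 6-joint arm with a two-finger parallel gripper is mounted at the origin on the work surface. World frame = base frame: x ahead of the robot, y to its left, z up, the work surface at z = 0. Lengths are in mm, angles in rad, forces in N, time in s.
With the tool pointing down it reaches from about 400 to 925 mm from the base axis. Payload 12.5 kg.
Tool frame: the origin (TCP) lies midway between the tips of the shut fingers; the grasp point (between the pads) lies 19 mm behind it (env.pinch_z is the z of the grasp point in the tool frame, in mm); z points along the fingers, y is the line along which they close (so a half turn about z gives the same grasp; the last joint's range is limited). The gripper opens to 95 mm and grips with 3 to 60 N. Pads are 20 mm wide; open, the fingers measure 119 mm over their backs; the gripper's body (75 mm by 180 mm) begins 59 mm behind the grasp point.
Start: joints at [1.194, 0.491, 1.559, -0, 1.092, -0.106], TCP at [167.171, 602.246, 214.661] pointing down, gripper open.
Joint ranges: [-3.1, 3.1], [-0.84, 2.19], [0.05, 2.79], [-1.13, 4.28], [0.06, 2.93], [-2.69, 2.69]. Speed limits (rad/s): [2.22, 2.22, 2.79, 3.14, 3.14, 3.14].

INTERFACE

Orientations are given as [roll, pitch, yaw] about the fixed x, y, z axes, in that order (R = Rz(yaw) Ry(pitch) Rx(roll)).
In Python, from cell import env, eyes gives the robot as it stands.
- The arm moves only by the shell command python3 -m inch 'ROWS'. ROWS is JSON, a list of rows, each a list of 3 entries, a list of its own where there are three numbers: the shift along the tool's x, y, z in units of 60 mm (1.0 is 60 mm), then the turn about the tool's z in units of 5 degrees (1.0 is 5 degrees), then the closure, from -1 (fully open) to 1 (shut). In form: [[[tx, ty, tz], turn, claw], ...]. A call has exactly 10 rows; each row shifts and turns the commanded pose from where the row before left it, along the tool's axes as they then stand; what a row does not reach is not made up. A row lasts 1/8 s, in which the tool goes at most 62.5 mm and 10.7 degrees, less where a joint would pass 70% of its speed; a pose out of reach is approached as far as the arm can. A call is refused whole if a number of a shift passes 1 or a number of a turn 1, either way. A call with a gripper value outside its range is refused whole. The fingers move at their own pace and stop on an object; the grip force is fixed at half the most. Time passes only in rows, so rows that do not move let the fingers close, or fill a call up. It gives the time, the measured TCP pose, the force, the opening and the grip force at its end, in the units of the state.
- env.state(): the state, without advancing time (a new reading comes with each control period).
- eyes.read_camera(name): name is "side" or "top" or "wrist"; returns a dict with "pixels" (480x640x3 uint8, red, green, blue), "fx", "fy", "cx", "cy" (pixels), "extrinsics" (4x4, takes a point from world to camera coordinates). Camera axes: x right, y down, z forward; pixel columns grow to the right and rows downward; lengths in mm; the calibration is good to about 2 mm. A picture is of the moment at which its call begins. There is no depth.
- env.job_done(): hands the job in; it is judged then, once.
Trained networks look in a picture, given as the dict that the camera call returned (one of the last four; its "shot" number tells which), for a name from the list of things; names that differ only in an ending like _2 or _b are one class to them, and where a whole thing is asked for, a point or a joint stands for the part that bears it (a point fixed in the world has none). Each returns a list of dicts, best first, with "score" (0 to 1); they miss things now and then, are a little off and sometimes report something else, mostly with a low value. They report only what shows in the picture. A call takes as long as a camera call.
- eyes.boxes_of(name, picture): "centre" ([row, column] in pixels, amid what is visible of it).
- eyes.cut_out(name, picture): "mask" (480x640 bool, what is visible of it) and "centre" ([row, column] in pixels, amid what is visible of it).
- eyes.spot_point(name, picture): "centre" ([row, column] in pixels: a listed point, or the origin of a listed thing).
The state is a dict: "t": time; "joints": joint angles; "qvel": joint speeds; "tau": joint torques, N m; "eef_pos": TCP position; "tcp_rot": TCP orientation; "ft_force": force on the tool from outside, world axes, zero at the start; "moment": the same for the moment, N m; "opening": opening from 0.0 (shut) to 1.0 (fully open); "grip_force": force on a finger pad.
Only numpy, scipy, OpenCV 4.12 (cv2) and the standard library are available. Lean on these libraries where they do the work, as an engineer would, in place of code of your own. Each camera call takes 0.05 s, during which the arm holds its last target. There are 200 camera calls.

TASK

Air the bottle-drying bin: take its iron stay by the knob, lift it, swing the sprung gate open with it and drop the middle one of its five holes over the peg on the bin's front corner, until the stay lies flat and level and holds the gate open by itself. The peg sits off-centre on its adjusting disc, turned to any side, so feel for it with light pressure and do not force the stay down on it. Let go at the end, and leave the bottles, jar, cup, bung and mallet where they are.

Things in the scene. Friction and masses are not known exactly. Their poses are not given: they have to be found in the camera images.
- bin: fixed open-topped oak bin, 360 mm wide (y), 190 deep (x), rim 120 high, two bottles lying in it below the rim. Origin on the table under the middle of its front; x points into the bin (away from the robot), y to the hinge side, z up.  Gate hinge line: upright at x 0, y +135 mm. Peg post at the other front corner, x +-20, y -180 to -100, top at 120 mm
- gate (a joint): gate's opening angle, rad: 0 shut, grows as its free end swings out towards the robot (clockwise from above), stop 1.3. Leaf ends 219 mm from the hinge line, 18 mm thick, 16 to 112 mm above the table. A spring shuts it: 0.10 N m plus 0.5 N m per rad (about 3 N at the stay's pivot with the middle hole on the peg; gate then 0.65 to 0.80, by the peg's side)
- stay_pivot (a point): the upright pivot of the stay on the gate's top edge, 140 mm from the hinge line, at mid thickness of the stay (125 mm above the table)
- stay_swing (a joint): swing of the stay about its upright pivot relative to the gate, rad: 0 lies along the gate towards the peg side; positive clockwise seen from above (at gate 0: knob out towards the robot). -1.7 to 0.9. It stays where it is left (light friction); -1.34 to -1.13 with the middle hole on the peg
- stay_lift (a joint): lift of the stay about a cross pin at its pivot, rad: 0 lies level on a firm stop, underside 122 mm above the table (2 mm above the peg post); positive raises the knob end, up to 0.6; falls back by its weight. Resting on the peg's top close beside the middle hole: about 0.07
- stay: flat steel bar 28 mm wide, 6 mm thick, 0.3 kg, with five 12 mm round holes. Origin at the pivot on its underside, x along the bar to the knob, z up. Hole centres at x = 142, 166, 190, 214, 238 mm; the bar ends at 302 mm; knob at 285 mm
- middle_hole (a point): centre of the middle (third) hole, on the stay's underside, 190 mm from the pivot
- knob_grip (a point): where to grip the knob: upright wooden knob, 18 mm diameter, 36 mm tall from the bar's upper face, at the stay's free end, 285 mm from the pivot. The point is on its axis, 24 mm above the bar's upper face and 30 mm above its underside
- tall_bottle: standing green bottle, 76 mm diameter, 300 mm tall, origin under its middle; leave alone
- small_bottle: standing amber bottle, 60 mm diameter, 220 mm tall, origin under its middle; leave alone
- mallet: wooden mallet lying on the table, 260 mm long; leave alone
- bung: cork barrel bung, 54 mm diameter, 40 mm tall, origin under its middle; leave alone
- tasting_cup: small steel cup, 72 mm diameter, 60 mm tall, origin under its middle; leave alone
- jar: glass jar, 84 mm diameter, 100 mm tall, origin under its middle; leave alone
- peg_disc (a point): centre of the round iron disc (34 mm diameter, 1.5 mm thick) on the peg post's top (bin frame x 0, y -135, z 120 mm; axes as the bin's). An upright steel peg, 10 mm diameter, 16 mm tall above the post, end chamfered 1 mm, is set off-centre on it, its axis 8 mm from this point; the disc is locked at an unknown angle, so the peg may be on any side: its own position is not measured

How it is judged:
By the outcome, as a careful person would: the job done as asked, in the order asked, and still so for the second after the job is handed in, with the robot touching nothing.
It also fails if it takes over 72 s, if anything falls off the work surface, if the arm or the gripper's body presses on something with over 40 N, if the wrist force passes 120 N, or if a joint passes its speed limit or range.

## Working session

There is one attempt and no reset: what is moved stays moved. The work goes in short steps, Python scripts to look and compute and a shell command to move; the robot and the scene stay as the last step left them, time stands still between calls to the robot, and variables do not carry over. Pictures are saved under pics/ and viewed, at most 10 in all, crops included, and the job is handed in when it is done.

```bash
ls; mkdir -p pics; cat > h.py <<'E'
import numpy as np, cv2
from cell import env, eyes
def shot(cam,save=None):
    p=eyes.read_camera(cam)
    if save: cv2.imwrite('pics/'+save,cv2.cvtColor(p['pixels'],cv2.COLOR_RGB2BGR))
    return p
def ray(p,rc):
    E=np.array(p['extrinsics']);R=E[:3,:3];t=E[:3,3]
    d=R.T@np.array([(rc[1]-p['cx'])/p['fx'],(rc[0]-p['cy'])/p['fy'],1]);return -R.T@t,d
def at_z(p,rc,z):
    o,d=ray(p,rc);return o+d*(z-o[2])/d[2]
def proj(p,X):
    E=np.array(p['extrinsics']);c=E[:3,:3]@np.array(X)+E[:3,3]
    return [p['fy']*c[1]/c[2]+p['cy'],p['fx']*c[0]/c[2]+p['cx']]
def tri(rs):
    A=np.zeros((3,3));b=np.zeros(3)
    for o,d in rs:
        d=d/np.linalg.norm(d);M=np.eye(3)-np.outer(d,d);A+=M;b+=M@o
    return np.linalg.solve(A,b)
E
python3 - <<'E'
from h import *
P={c:shot(c,c+'0.png') for c in('top','side')}
print(env.state()['t'],env.state()['tcp_rot'],env.pinch_z)
Z=dict(stay_pivot=125,middle_hole=122,knob_grip=152,peg_disc=120,bin=0,tall_bottle=0,small_bottle=0,mallet=15,bung=0,tasting_cup=0,jar=0)
for n,z in Z.items():
    rs=[]
    for c in P:
        r=eyes.spot_point(n,P[c])[:2]
        for q in r: print(n,c,round(q['score'],2),np.round(q['centre']),np.round(at_z(P[c],q['centre'],z)))
        if r: rs.append(ray(P[c],r[0]['centre']))
    if len(rs)==2: print('   tri',np.round(tri(rs)))
E
```

```text
pics
0.1 [-3.14058848e+00 -1.26701931e-04  2.87079039e+00] -18.8
stay_pivot top 0.65 [195. 283.] [566.  86. 125.]
stay_pivot side 0.66 [197. 358.] [562.  68. 125.]
   tri [568.  88. 106.]
middle_hole top 0.63 [228. 358.] [499. -92. 122.]
middle_hole top 0.15 [195. 337.] [573. -40. 122.]
middle_hole side 0.58 [248. 340.] [499. -85. 122.]
   tri [498. -91. 129.]
knob_grip top 0.76 [242. 398.] [ 464. -183.  152.]
knob_grip top 0.37 [228. 362.] [491. -99. 152.]
knob_grip side 0.78 [277. 331.] [ 467. -189.  152.]
   tri [ 467. -183.  144.]
peg_disc top 0.9 [196. 340.] [573. -47. 120.]
peg_disc top 0.61 [218. 487.] [ 540. -389.  120.]
peg_disc side 0.71 [232. 368.] [570. -44. 120.]
   tri [571. -47. 124.]
bin top 0.8 [210. 286.] [562.  85.   0.]
bin side 0.92 [223. 355.] [564.  94.   0.]
   tri [561.  85.  10.]
tall_bottle top 0.68 [193. 158.] [587. 415.   0.]
tall_bottle side 0.78 [143. 350.] [593. 416.   0.]
tall_bottle side 0.46 [192. 359.] [591. 206.   0.]
   tri [591. 416.  -1.]
small_bottle top 0.8 [243. 153.] [456. 411.   0.]
small_bottle top 0.59 [192. 282.] [607.  98.   0.]
small_bottle side 0.79 [149. 301.] [445. 406.   0.]
small_bottle side 0.67 [225. 359.] [573.  87.   0.]
   tri [451. 411.  -2.]
mallet top 0.7 [220. 487.] [ 563. -418.   15.]
mallet side 0.75 [403. 396.] [ 577. -426.   15.]
   tri [ 573. -421.    1.]
bung top 0.56 [262. 390.] [ 444. -180.    0.]
bung side 0.9 [314. 323.] [ 449. -183.    0.]
   tri [ 447. -181.   -5.]
tasting_cup top 0.87 [265. 444.] [ 444. -316.    0.]
tasting_cup top 0.44 [228. 360.] [ 526. -102.    0.]
tasting_cup side 0.81 [363. 323.] [ 435. -310.    0.]
tasting_cup side 0.32 [150. 301.] [444. 403.   0.]
   tri [ 438. -314.   10.]
jar top 0.92 [284. 179.] [359. 334.   0.]
jar side 0.79 [166. 276.] [367. 339.   0.]
   tri [363. 334.   4.]
```

View pics/top0.png

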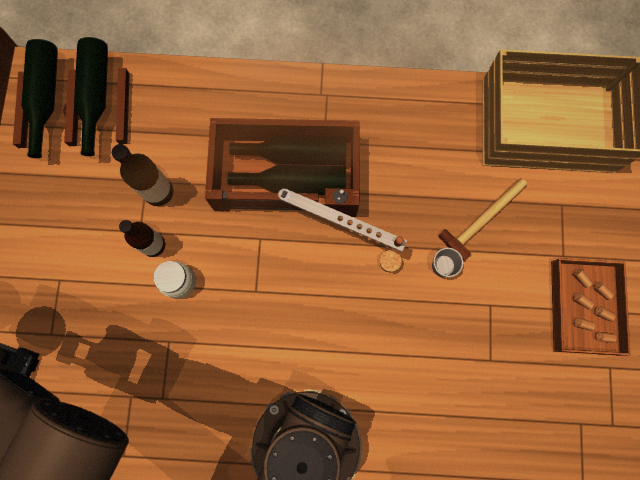

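View pics/side0.png

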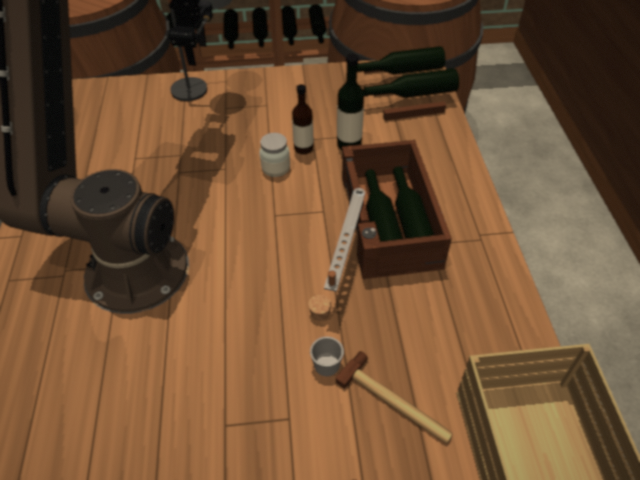

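The top view shows the bin at about rows 120–210, columns 207–360. The stay runs from its pivot at (195,283) to the knob at (242,400), with the peg disc at (196,340) and the bung just in front of the knob at (262,390). The side view agrees. The points fit the given geometry: disc to pivot is 132 mm (130 expected) and the stay is 287 mm (285 expected). Next I'll set up a planner and see where the wrist camera sits.

```bash
cat >> h.py <<'E'
def axes(yaw): return np.array([np.cos(yaw),np.sin(yaw),0]),np.array([np.sin(yaw),-np.cos(yaw),0]),np.array([0,0,-1.])
def plan(p1,yaw1,n,p0=None,yaw0=None):
    s=env.state(); p0=np.array(s['eef_pos'] if p0 is None else p0,float); y=s['tcp_rot'][2] if yaw0 is None else yaw0
    k=(yaw0 if yaw0 is not None else y)-yaw1; k=(k+np.pi)%(2*np.pi)-np.pi
    d=(np.array(p1)-p0)/n; u=np.degrees(k)/5/n; out=[]
    for i in range(n):
        out.append([[round(float(d@a)/60,2) for a in axes(y)],round(u,2)]); y-=np.radians(5*round(u,2))
    for o in out: print(o)
# bin frame model (z up): knob position for gate g, stay absolute phi=g+s, lift
def B2W(o,yaw,v): c,s=np.cos(yaw),np.sin(yaw); return np.array([o[0]+c*v[0]-s*v[1],o[1]+s*v[0]+c*v[1]])
def piv(g): return np.array([-140*np.sin(g),135-140*np.cos(g)])
def bdir(phi): return np.array([-np.sin(phi),-np.cos(phi)])
E
python3 - <<'E'
from h import *
p=shot('wrist');E=np.array(p['extrinsics']);R=E[:3,:3]
print(-R.T@E[:3,3], R[2], p['fx'], env.state()['eef_pos'])
plan([480,-60,330],1.216,19)
E
```

```text
[ 92.18544385 622.60390273 384.60531761] [ 0.26628337 -0.07471655 -0.96099459] 395.0734560826766 [167.14735494 602.24439096 214.64971524]
[[-0.42, -0.49, -0.1], np.float64(1.0)]
[[-0.46, -0.45, -0.1], np.float64(1.0)]
[[-0.5, -0.41, -0.1], np.float64(1.0)]
[[-0.53, -0.36, -0.1], np.float64(1.0)]
[[-0.56, -0.31, -0.1], np.float64(1.0)]
[[-0.59, -0.26, -0.1], np.float64(1.0)]
[[-0.61, -0.21, -0.1], np.float64(1.0)]
[[-0.62, -0.16, -0.1], np.float64(1.0)]
[[-0.63, -0.1, -0.1], np.float64(1.0)]
[[-0.64, -0.05, -0.1], np.float64(1.0)]
[[-0.64, 0.01, -0.1], np.float64(1.0)]
[[-0.64, 0.06, -0.1], np.float64(1.0)]
[[-0.63, 0.12, -0.1], np.float64(1.0)]
[[-0.62, 0.17, -0.1], np.float64(1.0)]
[[-0.6, 0.23, -0.1], np.float64(1.0)]
[[-0.58, 0.28, -0.1], np.float64(1.0)]
[[-0.55, 0.33, -0.1], np.float64(1.0)]
[[-0.52, 0.38, -0.1], np.float64(1.0)]
[[-0.49, 0.42, -0.1], np.float64(1.0)]
```

```bash
python3 -m inch '[[[-0.5,-0.5,-0.2],1,-1],[[-0.54,-0.46,-0.2],1,-1],[[-0.58,-0.41,-0.1],1,-1],[[-0.61,-0.36,0],1,-1],[[-0.64,-0.3,0],1,-1],[[-0.66,-0.25,0],1,-1],[[-0.68,-0.19,0],1,-1],[[-0.7,-0.13,0],1,-1],[[-0.71,-0.07,0],1,-1],[[-0.71,0,0],1,-1]]'
python3 -c "
from h import *
plan([530,-110,230],1.216,9)"
```

```text
t: 2.5
eef_pos: [374.6, 229.3, 244.9]
tcp_rot: [3.141, -0.0, 1.995]
ft_force: [0.0, 0.8, -0.4]
opening: 1.001
grip_force: 0.0
[[-0.69, 0.0, 0.03], np.float64(0.99)]
[[-0.69, 0.06, 0.03], np.float64(0.99)]
[[-0.68, 0.12, 0.03], np.float64(0.99)]
[[-0.67, 0.18, 0.03], np.float64(0.99)]
[[-0.65, 0.24, 0.03], np.float64(0.99)]
[[-0.63, 0.29, 0.03], np.float64(0.99)]
[[-0.6, 0.35, 0.03], np.float64(0.99)]
[[-0.57, 0.4, 0.03], np.float64(0.99)]
[[-0.53, 0.44, 0.03], np.float64(0.99)]
```

```bash
python3 -m inch '[[[-0.69,0,0.03],1,-1],[[-0.69,0.06,0.03],1,-1],[[-0.68,0.12,0.03],1,-1],[[-0.67,0.18,0.03],1,-1],[[-0.65,0.24,0.03],1,-1],[[-0.63,0.29,0.03],1,-1],[[-0.6,0.35,0.03],1,-1],[[-0.57,0.4,0.03],1,-1],[[-0.53,0.44,0.03],1,-1],[[0,0,0],0,-1]]'
python3 - <<'E'
from h import *
p=shot('wrist')
im=cv2.cvtColor(p['pixels'],cv2.COLOR_RGB2BGR)
for n,z in dict(stay_pivot=125,middle_hole=122,knob_grip=152,peg_disc=120).items():
    for q in eyes.spot_point(n,p)[:2]: print(n,round(q['score'],2),np.round(q['centre'],1),np.round(at_z(p,q['centre'],z),1))
cv2.imwrite('pics/w1.png',im)
r,c=proj(p,[572,-46,120]);print(r,c)
np.save('w1.npy',im)
y0=int(max(0,r-50));x0=int(max(0,c-65));print(y0,x0)
cv2.imwrite('pics/w1c.png',cv2.resize(im[y0:y0+100,x0:x0+130],None,fx=6,fy=6,interpolation=cv2.INTER_CUBIC))
E
```

```text
t: 3.75
eef_pos: [529.7, -111.8, 227.9]
tcp_rot: [-3.142, 0.0, 1.209]
ft_force: [0.2, -0.4, 0.8]
opening: 1.0
grip_force: 0.0
middle_hole 0.76 [221.7 280.6] [504.6 -94.3 122. ]
peg_disc 0.57 [124.6 346.5] [571.8 -47.7 120. ]
122.00558100688545 345.8748918108768
72 280
```

View pics/w1c.png

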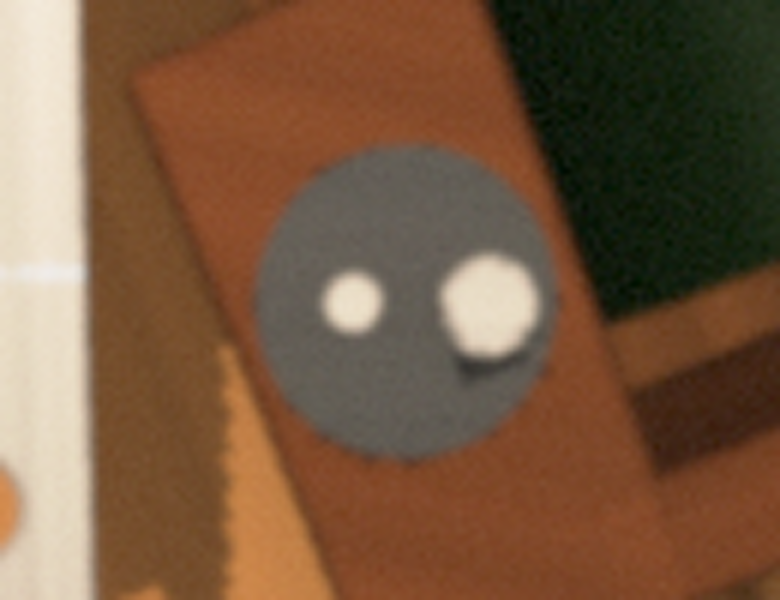

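View pics/w1.png

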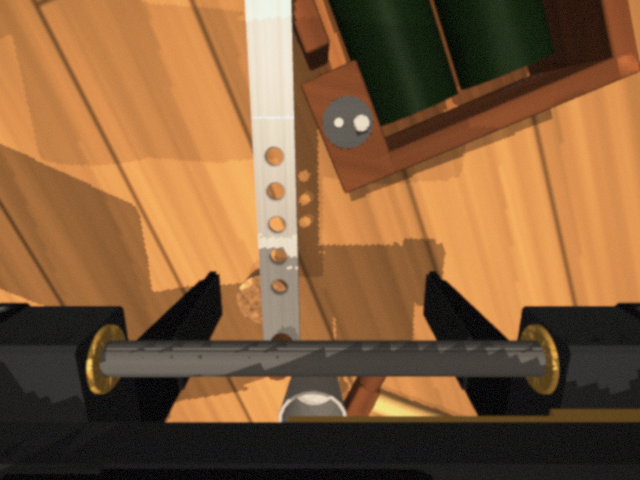

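The wrist view shows the bar's holes at rows 156, 191, 224, 255 and 286, near column 277. The disc is at (122.3,347.5), and the peg stands at its right side at (122.8,361.7). I'll turn these into positions.

```bash
python3 - <<'E'
from h import *
p=shot('wrist')
D=at_z(p,[122.3,347.5],121.5);G=at_z(p,[122.8,361.7],136)
print('disc',D,'peg',G,'off',np.linalg.norm((G-D)[:2]))
im=cv2.cvtColor(p['pixels'],cv2.COLOR_RGB2HSV)
H=[at_z(p,[r,c],128)[:2] for r,c in((156,275),(191,276),(224,277),(255,278),(286,279))]
print(np.round(H,1))
d=(H[4]-H[0]);print(np.linalg.norm(d)); d/=np.linalg.norm(d)
m=np.mean(H,0);print('mid',m,'pivot',m-190*d,'knob',m+95*d,'bar ang',np.arctan2(d[1],d[0]))
# post front edge direction from pixels (302,85)->(347,192) top z=120
a=at_z(p,[85,302],120);b=at_z(p,[192,347],120);print('post',a,b)
q=eyes.spot_point('knob_grip',p)[:1];print(q)
t=shot('top')
for n,z in dict(stay_pivot=125,middle_hole=122,knob_grip=152).items():
    for q in eyes.spot_point(n,t)[:1]: print(n,round(q['score'],2),np.round(at_z(t,q['centre'],z),1))
E
```

```text
disc [571.71071791 -43.38324283 121.5       ] peg [579.30781273 -46.46989505 136.        ] off 8.200199487994238
[[ 518.3  -46.8]
 [ 509.9  -69.1]
 [ 501.6  -91.1]
 [ 493.5 -112.8]
 [ 485.  -135.6]]
94.80322869998705
mid [501.64977709 -91.0654518 ] pivot [568.29450675  86.86284839] knob [ 468.32741225 -180.02960189] bar ang -1.9291807223153574
post [551.47093085 -10.51551498 120.        ] [555.59430285 -88.32911578 120.        ]
[{'centre': [365.3, 278.8], 'score': 0.85}]
stay_pivot 0.76 [566.8  87.1 125. ]
```

```bash
cat >> h.py <<'E'
from scipy.optimize import brentq
O=np.array([567.7,91.6]); YB=0.03; PEG=np.array([579.3,-46.5])
def knob(g,phi,th):  # TCP target + tool yaw (tool x towards pivot)
    r=285*np.cos(th)-27*np.sin(th); xy=B2W(O,YB,piv(g)+r*bdir(phi)); d=bdir(phi)
    return np.array([*xy,125+285*np.sin(th)+27*np.cos(th)-19]), np.arctan2(-d[1],-d[0])+YB
def solve(th,PEG=PEG): # g,phi with hole over peg when lifted th
    c,s=np.cos(YB),np.sin(YB);v=PEG-O;pb=np.array([c*v[0]+s*v[1],-s*v[0]+c*v[1]])
    r=190*np.cos(th)+3*np.sin(th)
    g=brentq(lambda g:np.linalg.norm(piv(g)-pb)-r,0.3,1.2); d=(pb-piv(g))/r
    return g,np.arctan2(-d[0],-d[1])
E
python3 - <<'E'
from h import *
print(env.state()['eef_pos'],env.state()['tcp_rot'])
print('start',knob(0,0.31,0),'lift',knob(0,.328,.25))
for th in(.25,.12,.08,.0): g,ph=solve(th);print(th,g,ph,ph-g,knob(g,ph,th))
ph=solve(.12)[1]
print('swung',knob(0,ph,.25))
plan([468.3,-180,133],1.2125,8)
E
```

```text
[ 529.01744001 -109.43649108  228.54406805] [ 3.14137779e+00 -1.05078726e-04  1.21334462e+00]
start (array([ 489.08861766, -187.29855009,  133.        ]), np.float64(1.2907963267948965)) lift (array([ 488.73407234, -170.98159474,  202.67076377]), np.float64(1.2727963267948967))
0.25 0.638342691163883 -0.5139781924333298 -1.1523208835972127 (array([ 623.09693771, -118.90956166,  202.67076377]), np.float64(2.114774519228226))
0.12 0.6705517481668152 -0.523321317860565 -1.1938730660273802 (array([ 626.97766379, -123.68774782,  166.92381225]), np.float64(2.1241176446554615))
0.08 0.6754568441448082 -0.5246459136720973 -1.2001027578169055 (array([ 627.90841354, -124.96194034,  155.68933385]), np.float64(2.125442240466994))
0.0 0.6782744976402298 -0.5253953023707443 -1.203669800010974 (array([ 629.39152653, -127.22074683,  133.        ]), np.float64(2.1261916291656404))
swung (array([ 709.45554734, -142.65006973,  202.67076377]), np.float64(2.1241176446554615))
[[-0.18, -0.07, 0.2], np.float64(0.0)]
[[-0.18, -0.07, 0.2], np.float64(0.0)]
[[-0.18, -0.07, 0.2], np.float64(0.0)]
[[-0.18, -0.07, 0.2], np.float64(0.0)]
[[-0.18, -0.07, 0.2], np.float64(0.0)]
[[-0.18, -0.07, 0.2], np.float64(0.0)]
[[-0.18, -0.07, 0.2], np.float64(0.0)]
[[-0.18, -0.07, 0.2], np.float64(0.0)]
```

```bash
python3 -m inch '[[[-0.48,-0.19,0.1],0,-1],[[-0.48,-0.19,0.1],0,-1],[[-0.48,-0.18,0.2],0,-1],[[0,0,0.4],0,-1],[[0,0,0.4],0,-1],[[0,0,0.39],0,-1],[[0,0,0],0,-1],[[0,0,0],0,0.5],[[0,0,0],0,1],[[0,0,0],0,1]]'
python3 -c "
from h import *
s=env.state();print(s['opening'],s['grip_force'],s['eef_pos'])
print(knob(0,.388,0))
p=shot('wrist','w2.png')"
```

```text
t: 5.55
eef_pos: [467.5, -179.0, 133.7]
tcp_rot: [3.14, 0.0, 1.213]
ft_force: [-0.1, -0.2, 0.1]
opening: 0.741
grip_force: 0.0
0.7405554732227791 0.0 [ 467.49565385 -178.97186415  133.65397954]
(array([ 467.98548265, -180.32860764,  133.        ]), np.float64(1.2127963267948967))
```

View pics/w2.png

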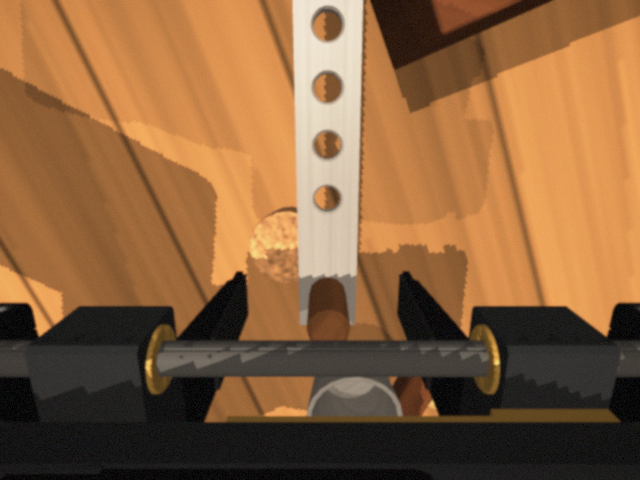

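The knob at (310,328) is between the fingers, whose middle is near column 323. I'll finish closing.

```bash
python3 -m inch '[[[0,0,0],0,1],[[0,0,0],0,1],[[0,0,0],0,1],[[0,0,0],0,1],[[0,0,0],0,1],[[0,0,0],0,1],[[0,0,0],0,1],[[0,0,0],0,1],[[0,0,0],0,1],[[0,0,0],0,1]]'
python3 -c "
from h import *
s=env.state();p0=np.array(s['eef_pos']);y=s['tcp_rot'][2];print(p0,y)
for th in(.06,.12,.18,.25):
    t=knob(0,.388,th)[0];d=(t-p0)/60;print(th,[round(float(d@a),2) for a in axes(y)]);p0=t"
```

```text
t: 6.85
eef_pos: [467.3, -178.9, 133.0]
tcp_rot: [-3.142, -0.0, 1.213]
ft_force: [0.3, -0.1, -0.1]
opening: 0.178
grip_force: 30.0
[ 467.28603832 -178.87933813  133.01511646] 1.212764987905416
0.06 [0.02, 0.02, -0.28]
0.12 [0.05, -0.0, -0.28]
0.18 [0.07, -0.0, -0.28]
0.25 [0.1, -0.0, -0.32]
```

```bash
python3 -m inch '[[[0.01,0,-0.14],0,1],[[0.01,0,-0.14],0,1],[[0.02,0,-0.14],0,1],[[0.03,0,-0.14],0,1],[[0.03,0,-0.14],0,1],[[0.04,0,-0.14],0,1],[[0.05,0,-0.16],0,1],[[0.05,0,-0.16],0,1],[[0,0,0],0,1],[[0,0,0],0,1]]'
python3 -c "
from h import *
s=env.state();print(knob(0,.388,.25))
p0=knob(0,.388,.25)[0];y=knob(0,.388,.25)[1]
for i in range(1,11):
    t,yn=knob(0,.388-i*.0911,.25);d=(t-p0)/60;print([round(float(d@a),3) for a in axes(y)]);p0=t;y=yn"
```

```text
t: 8.1
eef_pos: [472.2, -165.4, 202.5]
tcp_rot: [-3.141, -0.0, 1.213]
ft_force: [-0.2, -0.4, -2.4]
opening: 0.182
grip_force: 30.0
(array([ 473.43067893, -165.77397624,  202.67076377]), np.float64(1.2127963267948967))
[0.019, 0.409, 0.0]
[0.019, 0.409, 0.0]
[0.019, 0.409, 0.0]
[0.019, 0.409, 0.0]
[0.019, 0.409, 0.0]
[0.019, 0.409, 0.0]
[0.019, 0.409, 0.0]
[0.019, 0.409, 0.0]
[0.019, 0.409, 0.0]
[0.019, 0.409, 0.0]
```

```bash
python3 -m inch '[[[0.02,0.39,0],-1,1],[[0.02,0.39,0],-1,1],[[0.02,0.39,0],-1,1],[[0.02,0.39,0],-1,1],[[0.02,0.39,0],-1,1],[[0.02,0.39,0],-1,1],[[0.02,0.39,0],-1,1],[[0.02,0.39,0],-1,1],[[0.02,0.39,0],-1,1],[[0.02,0.39,0],-1,1]]'
python3 -c "
from h import *
s=env.state();p0=np.array(s['eef_pos']);y=s['tcp_rot'][2]
print(knob(0,-.485,.25))
t=knob(*solve(.25),.25);print(t);plan(t[0],t[1],9)"
```

```text
t: 9.35
eef_pos: [699.5, -146.9, 202.3]
tcp_rot: [-3.141, 0.002, 2.088]
ft_force: [0.2, -2.9, -0.7]
opening: 0.182
grip_force: 30.0
(array([ 700.56848357, -147.90694312,  202.67076377]), np.float64(2.0857963267948967))
(array([ 623.09693771, -118.90956166,  202.67076377]), np.float64(2.114774519228226))
[[0.12, -0.1, -0.0], np.float64(-0.03)]
[[0.12, -0.1, -0.0], np.float64(-0.03)]
[[0.12, -0.1, -0.0], np.float64(-0.03)]
[[0.12, -0.1, -0.0], np.float64(-0.03)]
[[0.12, -0.1, -0.0], np.float64(-0.03)]
[[0.12, -0.1, -0.0], np.float64(-0.03)]
[[0.12, -0.1, -0.0], np.float64(-0.03)]
[[0.12, -0.1, -0.0], np.float64(-0.03)]
[[0.12, -0.09, -0.0], np.float64(-0.03)]
```

```bash
python3 -m inch '[[[0.12,-0.1,0],-0.03,1],[[0.12,-0.1,0],-0.03,1],[[0.12,-0.1,0],-0.03,1],[[0.12,-0.1,0],-0.03,1],[[0.12,-0.1,0],-0.03,1],[[0.12,-0.1,0],-0.03,1],[[0.12,-0.1,0],-0.03,1],[[0.12,-0.1,0],-0.03,1],[[0.12,-0.1,0],-0.03,1],[[0,0,0],0,1]]'
python3 -c "
from h import *
p=shot('wrist','w3.png')
t=shot('top')
for n,z in dict(stay_pivot=125,middle_hole=170,knob_grip=222).items():
    for q in eyes.spot_point(n,t)[:1]: print(n,round(q['score'],2),np.round(at_z(t,q['centre'],z),1))
    for q in eyes.spot_point(n,p)[:1]: print(n,round(q['score'],2),np.round(q['centre']),np.round(at_z(p,q['centre'],z),1))
g,ph=solve(.25);print('exp pivot',B2W(O,YB,piv(g)))
"
```

```text
t: 10.6
eef_pos: [618.8, -116.5, 202.8]
tcp_rot: [3.141, -0.0, 2.109]
ft_force: [2.4, -1.2, -0.8]
opening: 0.182
grip_force: 30.0
middle_hole 0.56 [112. 323.] [577.1 -46.8 170. ]
exp pivot [483.6394505  111.65577115]
```

View pics/w3.png

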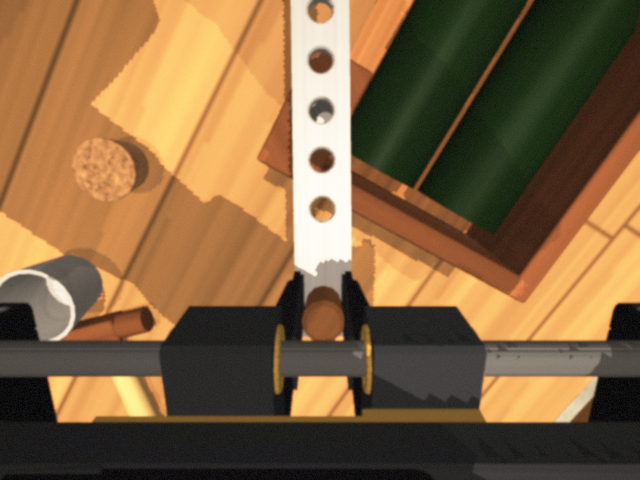

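The middle hole sits at (111,321), and the peg's bright top shows through it at about (115,321). The gate is open and the spring pushes back at about 2.7 N. I'll lower to just above the peg and look again.

```bash
python3 -c "
from h import *
t=knob(*solve(.1),.1);print(t);plan(t[0],t[1],8)"
```

```text
(array([ 627.45861945, -124.33675386,  161.31763621]), np.float64(2.1248619476106465))
[[-0.02, 0.01, 0.09], np.float64(-0.02)]
[[-0.02, 0.01, 0.09], np.float64(-0.02)]
[[-0.02, 0.01, 0.09], np.float64(-0.02)]
[[-0.02, 0.01, 0.09], np.float64(-0.02)]
[[-0.02, 0.01, 0.09], np.float64(-0.02)]
[[-0.02, 0.01, 0.09], np.float64(-0.02)]
[[-0.02, 0.01, 0.09], np.float64(-0.02)]
[[-0.02, 0.01, 0.09], np.float64(-0.02)]
```

```bash
python3 -m inch '[[[-0.02,0.01,0.08],-0.02,1],[[-0.02,0.01,0.09],-0.02,1],[[-0.03,0.01,0.09],-0.02,1],[[-0.02,0.01,0.09],-0.02,1],[[-0.03,0.01,0.09],-0.02,1],[[-0.02,0.01,0.09],-0.02,1],[[-0.03,0,0.08],-0.02,1],[[-0.02,0,0.08],-0.02,1],[[0,0,0],0,1],[[0,0,0],0,1]]'
python3 -c "
from h import *
p=shot('wrist')
im=cv2.cvtColor(p['pixels'],cv2.COLOR_RGB2BGR)
for n,z in dict(middle_hole=141).items():
    for q in eyes.spot_point(n,p)[:1]: print(n,round(q['score'],2),np.round(q['centre']),np.round(at_z(p,q['centre'],z),1))
r,c=proj(p,[*PEG,136]);print('peg proj',r,c)
y0=int(max(0,r-40));x0=int(c-50);print(y0,x0)
cv2.imwrite('pics/w4.png',cv2.resize(im[y0:y0+80,x0:x0+100],None,fx=7,fy=7,interpolation=cv2.INTER_CUBIC))
"
```

```text
t: 12.25
eef_pos: [628.3, -124.8, 161.3]
tcp_rot: [3.141, 0.0, 2.123]
ft_force: [1.1, -3.5, -0.6]
opening: 0.179
grip_force: 30.0
middle_hole 0.56 [100. 324.] [583.6 -50.9 141. ]
peg proj 87.01044595925856 321.33220453620584
47 271
```

View pics/w4.png

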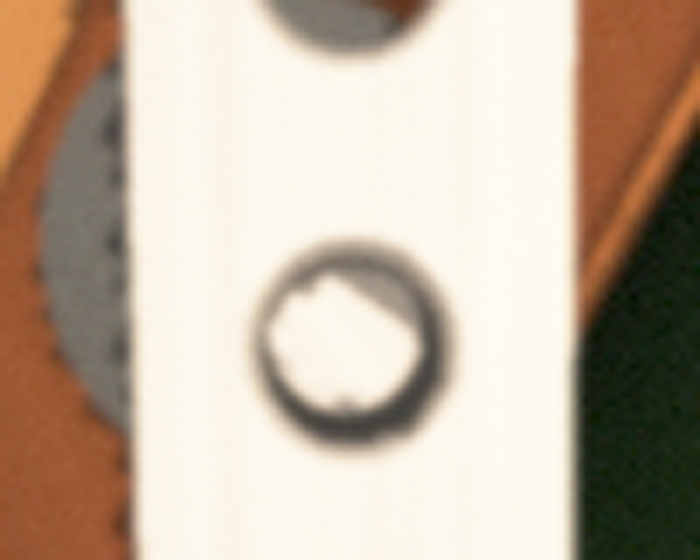

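The hole rim's centre is at about crop (352,345), and the peg top fills it with its centre at about (346,340). It is nearly aligned, so I'll compute the residual offset in tool axes.

```bash
python3 -c "
from h import *
p=shot('wrist')
s=env.state();y=s['tcp_rot'][2];ax=axes(y)
H=at_z(p,[47+345/7,271+352/7],147);G=at_z(p,[47+340/7,271+346/7],136)
U=H-0.6*ax[0]; print(H,U,G,'peg-hole tool axes mm',[(G-U)@a for a in ax[:2]])
print(s['eef_pos'],s['ft_force'])
PEG=G[:2]
for th in (.1,.07,.03,0):
  t=knob(*solve(th,PEG),th);print(th,t,(t[0]-np.array(s['eef_pos']))@np.array(ax).T)
"
```

```text
[581.77511389 -50.46034579 147.        ] [582.08983534 -50.97117884 147.        ] [580.92316008 -49.90050865 136.        ] peg-hole tool axes mm [np.float64(1.5235190912270313), np.float64(-0.43168900603309307)]
[ 628.33826191 -124.80639439  161.43951179] [ 1.59664409 -2.52285473 -0.58009293]
0.1 (array([ 628.28029178, -128.22748329,  161.31763621]), np.float64(2.1145973269327585)) [-2.88226807 -1.84383856  0.12187558]
0.07 (array([ 628.94123046, -129.15843901,  152.8675885 ]), np.float64(2.115502998248202)) [-4.02155895 -1.76944258  8.57192329]
0.03 (array([ 629.70814025, -130.31703671,  141.53656847]), np.float64(2.11609385793308)) [-5.41024722 -1.72423039 19.90294332]
0 (array([ 630.19622116, -131.12344539,  133.        ]), np.float64(2.1160836894776223)) [-6.35283012 -1.73167415 28.43951179]
```

```bash
python3 -m inch '[[[0.012,-0.005,0],0,1],[[0.013,-0.005,0],0,1],[[-0.003,0,0.025],0,1],[[-0.003,0,0.025],0,1],[[-0.003,0,0.025],0,1],[[-0.003,0,0.025],0,1],[[-0.003,0,0.025],0,1],[[-0.003,0,0.02],0,1],[[0,0,0],0,1],[[0,0,0],0,1]]'
python3 -c "
from h import *
s=env.state();print(s['ft_force'],s['moment'])
p=shot('wrist')
im=cv2.cvtColor(p['pixels'],cv2.COLOR_RGB2BGR)
r,c=proj(p,[*PEG,136]);y0=int(max(0,r-40));x0=int(c-50);print(y0,x0)
cv2.imwrite('pics/w5.png',cv2.resize(im[y0:y0+80,x0:x0+100],None,fx=7,fy=7,interpolation=cv2.INTER_CUBIC))
"
```

```text
t: 13.65
eef_pos: [627.5, -124.7, 152.5]
tcp_rot: [3.142, -0.0, 2.123]
ft_force: [1.6, -2.9, 0.1]
opening: 0.179
grip_force: 30.0
[ 1.56616397 -2.94144524  0.05077035] [-0.37050054 -0.16018399  0.00044035]
46 272
```

View pics/w5.png

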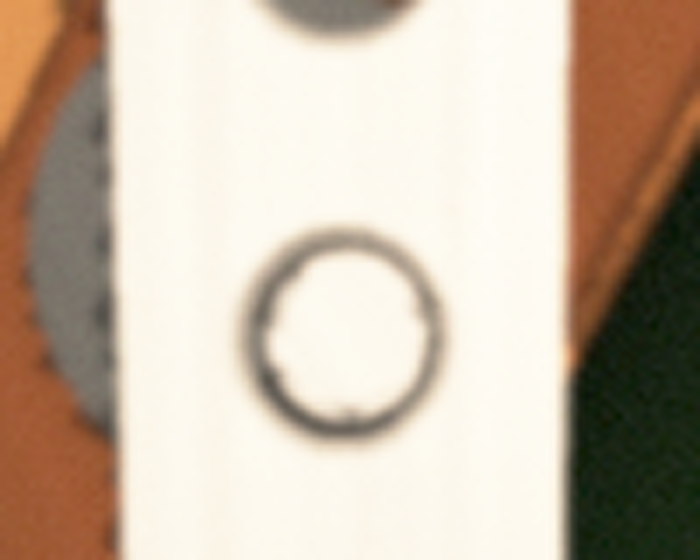

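The peg's top is now nearly concentric in the hole (hole at crop (342,335), peg at (347,337)), and there is no contact force. I'll go down gently in small steps.

```bash
python3 -m inch '[[[0,0.005,0],0,1],[[-0.001,0,0.01],0,1],[[-0.001,0,0.01],0,1],[[-0.001,0,0.01],0,1],[[-0.001,0,0.01],0,1],[[-0.001,0,0.01],0,1],[[-0.001,0,0.01],0,1],[[0,0,0],0,1],[[0,0,0],0,1],[[0,0,0],0,1]]'
```

```text
t: 14.95
eef_pos: [628.0, -124.9, 148.9]
tcp_rot: [3.142, -0.0, 2.123]
ft_force: [1.5, -3.2, -0.2]
opening: 0.183
grip_force: 30.0
```

Underside is now below the peg's top and there is no force: it's in. Continuing down.

```bash
python3 -m inch '[[[-0.002,0,0.02],0,1],[[-0.002,0,0.02],0,1],[[-0.002,0,0.02],0,1],[[-0.002,0,0.02],0,1],[[-0.002,0,0.02],0,1],[[-0.003,0,0.02],0,1],[[-0.003,0,0.02],0,1],[[-0.003,0,0.02],0,1],[[0,0,0],0,1],[[0,0,0],0,1]]'
```

```text
t: 16.2
eef_pos: [628.6, -125.8, 139.3]
tcp_rot: [3.141, -0.0, 2.123]
ft_force: [1.5, -2.4, -0.5]
opening: 0.183
grip_force: 30.0
```

```bash
python3 -m inch '[[[-0.002,0,0.02],0,1],[[-0.002,0,0.02],0,1],[[-0.003,0,0.02],0,1],[[-0.003,0,0.015],0,1],[[-0.002,0,0.01],0,1],[[0,0,0.005],0,1],[[0,0,0.005],0,1],[[0,0,0],0,1],[[0,0,0],0,1],[[0,0,0],0,1]]'
```

```text
t: 17.45
eef_pos: [629.0, -126.5, 133.6]
tcp_rot: [3.141, -0.0, 2.123]
ft_force: [2.4, -2.2, 0.2]
opening: 0.18
grip_force: 30.0
```

```bash
python3 -m inch '[[[0,0,0.005],0,1],[[0,0,0.005],0,1],[[0,0,0.005],0,1],[[0,0,0],0,1],[[0,0,0],0,1],[[0,0,0],0,1],[[0,0,0],0,1],[[0,0,0],0,1],[[0,0,0],0,1],[[0,0,0],0,1]]'
python3 -c "
from h import *
print(env.state()['ft_force'])"
```

```text
t: 18.7
eef_pos: [629.0, -126.5, 132.7]
tcp_rot: [3.141, -0.0, 2.123]
ft_force: [1.7, -3.1, 0.7]
opening: 0.181
grip_force: 30.0
[ 1.73670624 -3.05860393  0.70238736]
```

```bash
python3 -m inch '[[[0,0,0.005],0,1],[[0,0,0.005],0,1],[[0,0,0.005],0,1],[[0,0,0],0,1],[[0,0,0],0,1],[[0,0,0],0,1],[[0,0,0],0,1],[[0,0,0],0,1],[[0,0,0],0,1],[[0,0,0],0,1]]'
```

```text
t: 19.95
eef_pos: [628.9, -126.5, 131.8]
tcp_rot: [-3.142, -0.0, 2.123]
ft_force: [2.4, -3.4, 3.0]
opening: 0.18
grip_force: 30.0
```

The stop is felt (3 N up). I'll ease the spring load onto the peg and open the fingers.

```bash
python3 -m inch '[[[-0.007,0,0],0,1],[[-0.007,0,0],0,1],[[0,0,0],0,1],[[0,0,0],0,0.6],[[0,0,0],0,0.5],[[0,0,0],0,0.3],[[0,0,0],0,0.1],[[0,0,0],0,-0.1],[[0,0,0],0,-0.3],[[0,0,0],0,-0.5]]'; python3 -m inch '[[[0,0,0],0,-0.5],[[0,0,0],0,-0.5],[[0,0,-0.1],0,-0.5],[[0,0,-0.2],0,-0.5],[[0,0,-0.3],0,-0.5],[[0,0,-0.3],0,-0.5],[[0,0,-0.3],0,-0.5],[[0,0,-0.3],0,-0.5],[[0,0,0],0,-0.5],[[0,0,0],0,-0.5]]'
python3 -c "
from h import *
p=shot('wrist','w6.png')
s=shot('side');im=cv2.cvtColor(s['pixels'],cv2.COLOR_RGB2BGR)
cv2.imwrite('pics/s6.png',cv2.resize(im[150:310,260:460],None,fx=3.7,fy=3.7,interpolation=cv2.INTER_CUBIC))
g,ph=solve(0);print('exp knob/pivot',knob(g,ph,0)[0],B2W(O,YB,piv(g)))
t=shot('top')
for n,z in dict(stay_pivot=125,middle_hole=122,knob_grip=152).items():
  rs=[]
  for k in(t,s,p):
    for q in eyes.spot_point(n,k)[:1]: print(n,round(q['score'],2),np.round(q['centre']),np.round(at_z(k,q['centre'],z),1));rs.append(ray(k,q['centre']))
  if len(rs)>1: print('tri',tri(rs))
"
```

```text
t: 21.2
eef_pos: [629.4, -127.2, 131.8]
tcp_rot: [3.141, 0.0, 2.123]
ft_force: [0.7, -1.2, 0.4]
opening: 0.7
grip_force: 0.0
t: 22.45
eef_pos: [629.2, -127.2, 221.6]
tcp_rot: [-3.141, -0.0, 2.123]
ft_force: [0.3, -0.2, 0.0]
opening: 0.752
grip_force: 0.0
exp knob/pivot [ 629.39152653 -127.22074683  133.        ] [479.11694693 114.94149367]
stay_pivot 0.81 [187. 324.] [483.3 111.6 125. ]
stay_pivot 0.62 [145. 131.] [ 489.2 -140.5  125. ]
tri [506.06999144 -79.73037911 290.26730218]
middle_hole 0.57 [232. 370.] [575.7 -45.9 122. ]
middle_hole 0.67 [ 99. 325.] [582.8 -49.  122. ]
tri [579.1481707  -48.0864815  123.26027282]
knob_grip 0.87 [256. 402.] [ 629.4 -147.6  152. ]
knob_grip 0.9 [252. 322.] [ 630.5 -129.9  152. ]
tri [ 633.45178642 -134.67025362  135.31583515]
```

View pics/w6.png

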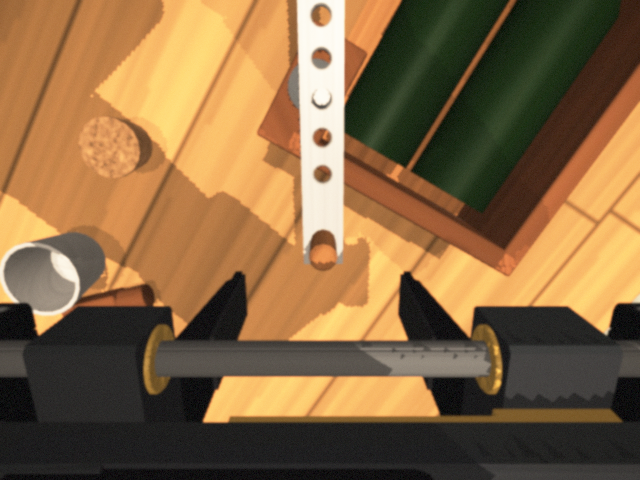

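View pics/s6.png

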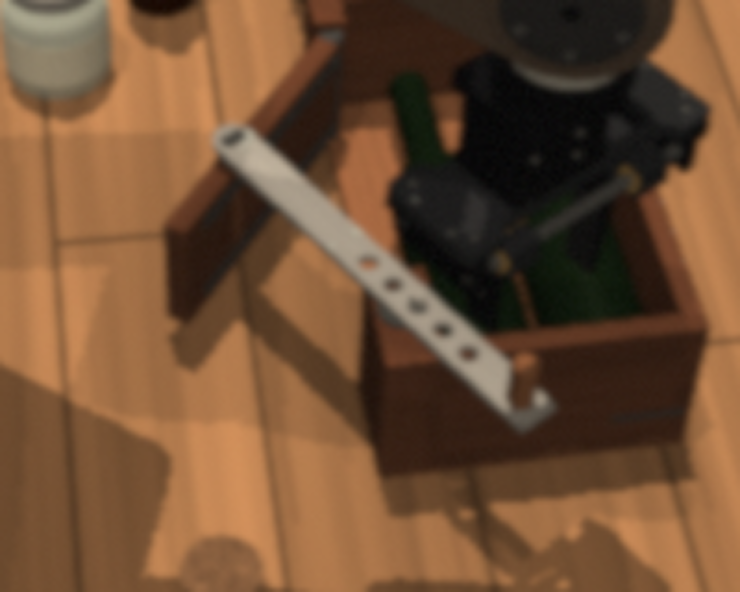

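The wrist view shows the peg's bright end filling the middle hole at (97,321), with the knob free at (250,322). The side view shows the gate standing open, held by a flat-lying stay. About 1.5 s after release nothing has moved, so I'm handing in.

```bash
python3 -c "
from h import *
print(env.job_done())"
```

```text
the job is handed in; nothing more can be done
None
```

The stay's middle hole is over the peg, the stay was pressed down to its stop, and it holds the gate open by itself. The knob is released, I touched nothing else, and the job was handed in at about 23 s.

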